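# Serve one jam jar from the lever dispenser

### The job

Serve one mini jam jar from the dispenser: push the blue dish straight in under the outlet until it touches the dispenser's front stop, then press the green lever pad all the way down so that the green lid lifts, and keep it down until the front jar has rolled into the dish. Then let the lever come up slowly under your fingers so that the lid eases shut without slamming, and move clear. Only push and press: do not pick up or tip the dish, do not touch the jars or the lid, and leave the tin, the spice jar and the mug alone.

Things in the scene. Friction and masses are not known exactly. Their poses are not given: they have to be found in the camera images.
- dispenser: Jar dispenser, fixed, base 180 x 100 mm, 145 mm high: black base plate, aluminium uprights, and a steel chute, open on top, that slopes down to the front. Origin: centre of its underside. z is up; -x points out of the front (outlet), roughly towards the robot; +y is the side with the lever. In this frame the chute's lip ends at x = -101 mm, z = 46 mm, and is 58 mm wide.
- dish_stop (a point): Middle of the front stop (aluminium upright under the lip, 4 to 46 mm high, 90 mm wide) that the dish is pushed against; at (-85, 0, 20) mm in the dispenser's frame, facing -x.
- lever_pad (a point): Centre of the top face of the green lever pad, 40 mm (dispenser's x) x 34 mm (y) x 10 mm; at rest level, at (-160, 105, 80) mm in the dispenser's frame, free below. The lever turns about an axis along the dispenser's y through x = -81, z = 56 mm, so the pad moves on an arc about it and tilts with it.
- lever (a joint): Lever angle: 0 at rest (pad up), 0.52 rad right down against its stop, where the centre of the pad's top has come down 42 mm (to x = -162, z = 38 mm in the dispenser's frame). It is sprung back up: about 4 N on the pad starts it and 7 N holds it right down.
- lid (a joint): Angle of the green lid, raised by the lever through a pull rod: 0 shut, 1.25 rad fully raised with the lever right down. When the lever is let go, its spring throws the lid shut.
- lid_edge (a point): Middle of the bottom edge of the green lid (48 mm wide flap, hinged at its top at x = -94, z = 130 mm in the dispenser's frame). Shut, it hangs just above the chute floor in front of the first jar; raised, it reaches forward to about x = -160 mm, 90 to 140 mm high, within 25 mm of y = 0 (pivots and pull rod within 50 mm).
- dish: Blue dish, open on top, 96 mm (its x) x 116 mm (its y) x 34 mm high, walls and floor 4 mm, 0.3 kg; loose on the worktop in front of the outlet, its x axis roughly along the dispenser's x. Origin: centre of its underside. Pushed home against the stop, its origin is at x = -133 mm, y = about 0 in the dispenser's frame.
- jar_1: Front jar, against the lid: small jam jar with a white cap and white paper label, 0.08 kg, 42 mm diameter, 44 mm long, lying on its side across the chute so that it rolls. Origin: its centre; y is its own axis.
- jar_2: Second jar, the same size, behind the first; a bar on the lever holds it back while the lid is up, and it rolls down against the lid as the lid shuts. Origin: its centre.
- jar_3: Third jar, the same size, behind the second. Origin: its centre.
- olive_tin: Tin, 76 mm diameter, 58 mm high, standing beside the dispenser on the lever side. Origin: centre of its underside.
- spice_jar: Spice jar with yellow cap, 42 x 42 x 96 mm, standing beside the rear of the dispenser on the lever side. Origin: centre of its underside.
- mug: White cup with a handle, 62 x 88 x 50 mm, on the worktop to the right of the dish as the robot sees it. Origin: centre of its underside.
Not all that is in view belongs to the job. There is more than one size of the dish; the job needs the larger.

How it is judged (in metres and radians):
On the way, in this order (a step that is already met when the one before it is completed fails the run):
1. the dish has been pushed home against the front stop, under the outlet, with the lid still shut (x of dish in the frame of dispenser between -0.15 and -0.123 m and y of dish in the frame of dispenser between -0.02 and 0.02 m and angle between the x axis of dish and the x axis of dispenser, either way round below 0.2 rad and value of joint lid below 0.1 rad), for 0.2 s.
2. with the lever pressed right down and the lid fully up, the front jar has rolled into the dish (x of jar_1 in the frame of dish between -0.048 and 0.048 m and y of jar_1 in the frame of dish between -0.058 and 0.058 m and z of jar_1 in the frame of dish between 0 and 0.045 m and value of joint lid above 1.1 rad), for 0.2 s.
At the end, for the whole second after the job is handed in: The first jar lies still inside the dish; the dish stands flat under the outlet, its origin 123 to 150 mm in front of the dispenser's, within 20 mm sideways and 0.2 rad of square; the lid is shut (under 0.08 rad); the other two jars are still in the chute, at rest (x of dish in the frame of dispenser between -0.15 and -0.123 m and y of dish in the frame of dispenser between -0.02 and 0.02 m and angle between the x axis of dish and the x axis of dispenser, either way round below 0.2 rad and x of jar_1 in the frame of dish between -0.048 and 0.048 m and y of jar_1 in the frame of dish between -0.058 and 0.058 m and z of jar_1 in the frame of dish between 0 and 0.045 m and value of joint lid below 0.08 rad and height (world z) of dish below 0.006 m and angle between dish's own z axis and vertical below 0.1 rad and linear speed of each of jar_1, jar_2 below 0.03 m/s and linear speed of dish below 0.02 m/s and z of jar_2 in the frame of dispenser above 0.065 m and z of jar_3 in the frame of dispenser above 0.075 m); the robot touches nothing.
It fails at once if the lid slams: it is still closing faster than 3 rad/s in its last 0.3 rad (value of joint lid below 0.3 rad and velocity of joint lid below -3 rad/s).
It fails at once if the dish is lifted or tipped (height (world z) of dish above 0.012 m or angle between dish's own z axis and vertical above 0.2 rad).
It fails at once if the fingers touch a jar, or push the lid by hand instead of by its lever (contact force between the fingers and jar_1 above 1 N or contact force between the fingers and jar_2 above 1 N or contact force between the fingers and jar_3 above 1 N or contact force between the fingers and lid above 1 N).
It fails at once if a second jar leaves the chute (z of jar_2 in the frame of dispenser below 0.06 m).
It fails at once if the tin, spice jar or mug is pushed more than 15 mm (distance of any of olive_tin, spice_jar, mug from where it was at the start of the episode above 0.015 m).
It also fails if it takes over 54 s, if anything falls off the work surface, if the arm or the gripper's body presses on something with over 40 N, if the wrist force passes 120 N, or if a joint passes its speed limit or range.

### The arm

A 6-joint arm with a two-finger parallel gripper is mounted at the origin on a cart in front of the work surface, level with it; the furniture and walls round the work are solid. World frame = base frame: x ahead of the robot, y to its left, z up, the work surface at z = 0. Lengths are in mm, angles in rad, forces in N, time in s.
With the tool pointing down it reaches from about 250 to 775 mm from the base axis. Payload 4 kg.
Tool frame: the origin (TCP) lies on the centre line of the jaws, within the pads' length; the fingertips stand r.tcp_to_tips ahead of it and the grasp point (between the pads) is the TCP (r.tcp_to_tips is the distance from the TCP to the fingertips, in mm); z points along the fingers, y is the line along which they close (so a half turn about z gives the same grasp; the last joint's range is limited). The gripper opens to 94 mm and grips with 3 to 60 N. Pads are 16 mm wide; open, the fingers measure 119 mm over their backs; the gripper's body (75 mm by 177 mm) begins 78 mm behind the grasp point.
Start: joints at [1.153, 0.087, 1.371, -0, 1.684, -0.103], TCP at [170.304, 522.987, 224.506] pointing down, gripper open.
Joint ranges: [-3.1, 3.1], [-0.76, 2.03], [0.27, 2.55], [-1.08, 4.22], [0.17, 2.65], [-2.57, 2.57]. Speed limits (rad/s): [2.79, 2.79, 3.14, 3.14, 3.14, 3.14].

### API

Orientations are given as a unit quaternion [x, y, z, w].
In Python, from station import telemetry, read_camera, get_calibration, workorder, look_for, r gives the robot as it stands.
- The arm moves only by the tool move_arm, never from a script. Its argument "commands" is a list of rows, each a list of 3 entries, a list of its own where there are three numbers: the finger opening in mm, from 0 to 94, then the shift along the tool's x, y, z in mm, then the turn, a rotation vector about the tool's x, y, z in rad. A call has 1 to 8 rows; each row is the pose to reach, as a shift and turn from the pose commanded when the call began, along the tool's axes at that moment; what a row does not reach only later rows make up. A row lasts 1/10 s, in which the tool goes at most 50 mm and 8.59 degrees, less where a joint would pass 70% of its speed; a pose out of reach is approached as far as the arm can. A call with a gripper value outside its range is refused whole. The fingers move at their own pace and stop on an object; "squeeze" is the grip in N (left out, the last holds). Time passes only in rows, so rows that repeat a pose let the fingers close. It gives the time, the measured TCP pose, the force, the opening and the grip force at its end, in the units of the state.
- telemetry.read_state(): the state, without advancing time (a new reading comes with each control period).
- read_camera(name): name is "side" or "top" or "wrist"; returns (picture, depth): 420x560x3 uint8, blue, green, red; 420x560 float32, mm along the optical axis (not along the pixel's ray), 0 where there is no reading.
- get_calibration(name): a dict with "mtx" (3x3 intrinsics, pixels), "dist" ([k1, k2, p1, p2, k3] as OpenCV has them; the pictures are not rectified), "rvec" (rotation vector, rad) and "tvec" (3), from world to camera coordinates, as OpenCV has them; the wrist camera has in their place "hand_eye" (4x4, takes a point from camera to tool coordinates, whose origin is the TCP and whose axes are the flange's). Camera axes: x right, y down, z forward; pixel columns grow to the right and rows downward; lengths in mm; the calibration is good to about 2 mm. A picture is of the moment at which its call begins: read the wrist's pose just before it. get_calibration takes no time and is no camera call.
- workorder.sign_off(): hands the job in; it is judged then, once.
Trained networks look in the newest picture that a camera, given by its name, has taken for a name from the list of things; names that differ only in an ending like _2 or _b are one class to them, and where a whole thing is asked for, a point or a joint stands for the part that bears it (a point fixed in the world has none). Each returns a list of dicts, best first, with "p" (0 to 1); they miss things now and then, are a little off and sometimes report something else, mostly with a low value. They report only what shows in the picture. A call takes as long as a camera call. They do not tell look-alikes from the thing itself.
- look_for(camera, label): "rect" ([left, top, right, bottom] in pixels, round what is visible of it).
The state is a dict: "clock": time; "q": joint angles; "joint_velocities": joint speeds; "joint_torque": joint torques, N m; "position": TCP position; "ee_rot": TCP orientation; "contact_force": force on the tool from outside, world axes, zero at the start; "moment": the same for the moment, N m; "opening": opening from 0.0 (shut) to 1.0 (fully open); "grasp_force": force on a finger pad.
Only numpy, scipy, OpenCV 4.12 (cv2) and the standard library are available. Lean on these libraries where they do the work, as an engineer would, in place of code of your own. Each camera call takes 0.05 s, during which the arm holds its last target. There are 200 camera calls.

## Working session

There is one attempt and no reset: what is moved stays moved. The work goes in short steps, Python scripts to look and compute and a tool call to move; the robot and the scene stay as the last step left them, time stands still between calls to the robot, and variables do not carry over. Pictures are saved under pics/ and viewed, at most 10 in all, crops included, and the job is handed in when it is done.

Besides the shell and the picture viewer there is one more tool, called after "Request:" as a command line: name --argument value ..., lists and objects as JSON in quotes. move_arm: Moves the arm, as the interface text tells. Its arguments: {"type":"object","properties":{"commands":{"type":"array","items":{"type":"array"}},"squeeze":{"type":"number"}},"required":["commands"]}

```bash
mkdir -p pics; ls
cat > h.py <<'E'
import numpy as np, cv2
from scipy.spatial.transform import Rotation as R
from station import telemetry, read_camera, get_calibration, workorder, look_for, r
def world(name, depth, px):
    c=get_calibration(name); K=np.array(c["mtx"]);d=np.array(c["dist"])
    px=np.asarray(px,float).reshape(-1,2)
    z=depth[px[:,1].round().astype(int),px[:,0].round().astype(int)]
    u=cv2.undistortPoints(px[:,None],K,d)[:,0]
    P=np.c_[u*z[:,None],z]
    Rm=cv2.Rodrigues(np.array(c["rvec"],float))[0]
    return (P-np.array(c["tvec"],float).ravel())@Rm
E
python3 - <<'E'
from h import *
print(r.tcp_to_tips); s=telemetry.read_state(); print(s)
ims=[]
for n in("side","top"):
    p,d=read_camera(n); cv2.imwrite(f"pics/{n}0.png",p); np.save(n+"d.npy",d); np.save(n+"p.npy",p)
    for l in("dispenser","lever_pad","lid","dish","jar_1","olive_tin","spice_jar","mug"):
        for o in look_for(n,l)[:4]:
            q=o["rect"]; c=[(q[0]+q[2])/2,(q[1]+q[3])/2]
            print(n,l,round(o["p"],2),np.round(q),world(n,d,np.clip(c,0,[559,419])).round())
E
```

```text
pics
19.0
{'clock': 0.0, 'q': array([ 1.15290359e+00,  8.79354210e-02,  1.37223334e+00, -3.85672638e-05,
        1.68361385e+00, -1.03081849e-01]), 'joint_velocities': array([-0.00015413, -0.00028893, -0.00045393, -0.00033012, -0.00053497,
        0.00093414]), 'joint_torque': array([ 9.47430090e-04, -3.40177238e+01, -3.02430332e+01,  7.19532534e-02,
        3.27619747e-02, -1.46807288e-04]), 'position': array([170.09895713, 522.4989399 , 223.32546251]), 'ee_rot': array([ 1.56758285e-01,  9.87636391e-01, -1.06297171e-03, -2.63495613e-04]), 'contact_force': array([-1.16465793,  0.12671547, -0.38121409]), 'moment': array([ 0.0102217 ,  0.00779993, -0.04062083]), 'grasp_force': 0.0, 'opening': 0.9972208529419571}
side dispenser 0.97 [252. 240. 351. 337.] [[540. 406.  21.]]
side lever_pad 0.97 [288. 253. 350. 295.] [[478. 375.   6.]]
side lid 0.55 [276. 245. 306. 272.] [[562. 389. 139.]]
side dish 0.81 [289. 225. 336. 275.] [[465. 304.   8.]]
side dish 0.63 [264. 140. 293. 156.] [[ 402. -103.    6.]]
side jar_1 0.82 [258. 285. 274. 307.] [[639. 444. 117.]]
side jar_1 0.56 [260. 276. 285.
[... 595 characters left out ...]
.] [[504. 426.   0.]]
top lever_pad 0.63 [173. 145. 238. 264.] [[565. 417.  61.]]
top lid 0.88 [206. 194. 238. 215.] [[556. 366. 137.]]
top dish 0.85 [222. 214. 281. 266.] [[476. 301.   7.]]
top dish 0.83 [379. 250. 415. 287.] [[400. -93.   3.]]
top jar_1 0.66 [186. 162. 211. 183.] [[637. 426. 119.]]
top jar_1 0.59 [210. 186. 227. 198.] [[592. 381.  98.]]
top jar_1 0.51 [194. 173. 221. 198.] [[607. 405. 107.]]
top olive_tin 0.8 [137. 206. 171. 237.] [[522. 548.  54.]]
top olive_tin 0.59 [323. 253. 346. 279.] [[407.  77.  10.]]
top spice_jar 0.59 [153. 175. 178. 194.] [[610. 510. 100.]]
top mug 0.62 [321. 253. 348. 283.] [[401.  78.   7.]]
top mug 0.48 [186. 199. 222. 262.] [[502. 429.   4.]]
```

Run:
```python
from h import *
p=np.load("topp.npy"); cv2.imwrite("pics/t1.png",cv2.resize(p[130:300,120:440],None,fx=2.5,fy=2.5,interpolation=cv2.INTER_CUBIC))
d=np.load("topd.npy")
ys,xs=np.mgrid[0:420,0:560]; W=world("top",d,np.c_[xs.ravel(),ys.ravel()]); hsv=cv2.cvtColor(p,cv2.COLOR_BGR2HSV).reshape(-1,3).astype(int)
np.save("W.npy",W)
ok=d.ravel()>0
g=ok&(abs(hsv[:,0]-60)<20)&(hsv[:,1]>80)&(W[:,2]>15)&(W[:,0]>400)
b=ok&(abs(hsv[:,0]-108)<15)&(hsv[:,1]>90)&(W[:,2]>-10)&(W[:,2]<60)
for n,m in(("green",g),("blue",b)):
    _,lab,st,ce=cv2.connectedComponentsWithStats(m.reshape(420,560).astype(np.uint8))
    for i in range(1,len(st)):
        if st[i,4]>25:
            w=W[(lab==i).ravel()]; print(n,st[i],"med",np.median(w,0).round(),"min",np.percentile(w,3,0).round(),"max",np.percentile(w,97,0).round())
            if n=="blue":
                w=w[w[:,2]>25]
                if len(w)>10: print(cv2.minAreaRect(w[:,:2].astype(np.float32)))
            else: print(cv2.minAreaRect(w[:,:2].astype(np.float32)))
```

```text
green [245 129   9   7  40] med [704. 298. 230.] min [703. 291. 217.] max [709. 308. 237.]
((705.8436889648438, 299.11273193359375), (8.162437438964844, 17.82059669494629), 6.737268924713135)
green [255 129  27   8 131] med [705. 258. 230.] min [700. 232. 220.] max [711. 284. 234.]
((705.9613037109375, 257.3396911621094), (57.60468292236328, 8.419914245605469), 83.54666900634766)
green [289 133  28   8 128] med [696. 181. 231.] min [692. 154. 221.] max [702. 207. 234.]
((697.83544921875, 181.8313751220703), (58.736236572265625, 8.256698608398438), 83.48362731933594)
green [318 137   9   8  44] med [687. 140. 231.] min [685. 131. 214.] max [694. 147. 237.]
((688.8819580078125, 139.1372528076172), (17.312273025512695, 8.523253440856934), 75.13758087158203)
green [110 165  18  17  63] med [646. 639.  54.] min [630. 624.  48.] max [664. 657.  67.]
((648.9610595703125, 640.3829345703125), (44.83501434326172, 40.7579345703125), 76.0420913696289)
green [211 192  23  22 250] med [562. 366. 138.] min [541. 345. 131.] max [581. 387. 142.]
((564.9771118164062, 366.97137451171875), (35.88589859008789, 52.31361770629883), 43.027099609375)
green [201 246  19  19 193] med [436. 400.  80.] min [419. 381.  77.] max [456. 418.  84.]
((436.5915832519531, 400.00390625), (37.77043533325195, 33.038970947265625), 41.493377685546875)
blue [223 213  55  55 383] med [484. 309.  22.] min [413. 238.   2.] max [541. 369.  38.]
((476.218994140625, 302.9727783203125), (93.73368835449219, 113.48429107666016), 38.1632194519043)
blue [379 252  36  36 251] med [400. -93.  13.] min [ 357. -132.    1.] max [442. -45.  25.]
((399.3746337890625, -85.55228424072266), (60.18939208984375, 75.15802764892578), 47.549312591552734)
```

View pics/t1.png

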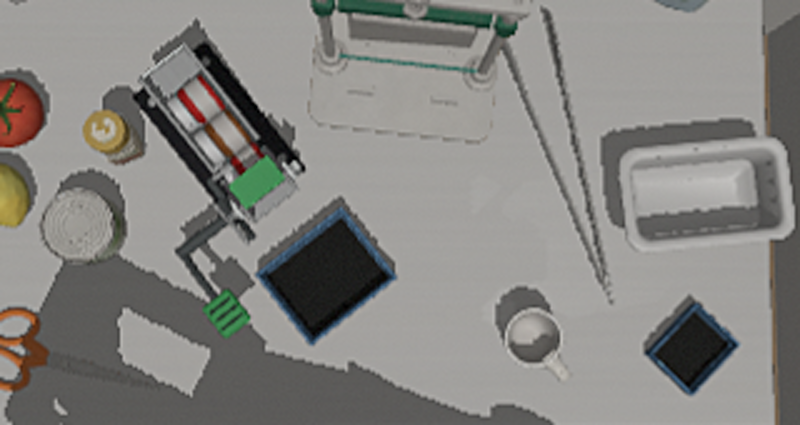

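View pics/side0.png

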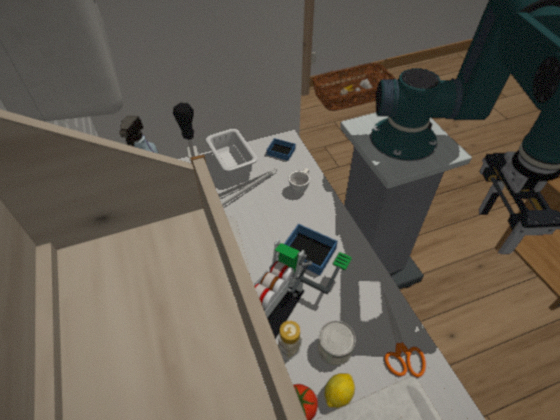

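Large dish (top crop (327,275)) vs. the small blue look-alike ((692,347)). The measured rims are 94x113 and 60x75, so I choose the first. The lever pad is at crop (227,313), the lid at (258,182) and the mug at (535,335). In the side picture the same dish shows at (312,250) and the pad at (342,261). Next I go above it and look from close by.

Request:
move_arm --commands '[[94, [-278, -143, -60], [0, 0, -1.038]], [94, [-278, -143, -60], [0, 0, -1.038]], [94, [-278, -143, -60], [0, 0, -1.038]], [94, [-278, -143, -60], [0, 0, -1.038]], [94, [-278, -143, -60], [0, 0, -1.038]], [94, [-278, -143, -60], [0, 0, -1.038]], [94, [-278, -143, -60], [0, 0, -1.038]], [94, [-278, -143, -60], [0, 0, -1.038]]]'

```text
clock: 1.7
position: [393.5, 298.0, 285.7]
ee_rot: [-0.353, 0.936, -0.001, 0.001]
contact_force: [-0.2, 0.5, -0.1]
opening: 0.999
grasp_force: 0.0
```

Request:
move_arm --commands '[[60, [0, 0, 0], [0, 0, 0]], [60, [0, 0, 0], [0, 0, 0]], [60, [0, 0, 0], [0, 0, 0]]]'

```text
clock: 2.0
position: [389.7, 301.6, 284.2]
ee_rot: [-0.354, 0.935, 0.0, -0.0]
contact_force: [-1.3, -0.1, -0.4]
opening: 0.778
grasp_force: 0.0
```

```bash
cat >> h.py <<'E'
def wristworld(s,depth):
    c=get_calibration("wrist"); K=np.array(c["mtx"]);d=np.array(c["dist"]); H=np.array(c["hand_eye"])
    ys,xs=np.mgrid[0:420,0:560]; px=np.c_[xs.ravel(),ys.ravel()].astype(float)
    u=cv2.undistortPoints(px[:,None],K,d)[:,0]; z=depth.ravel()[:,None]
    P=np.c_[u*z,z]@H[:3,:3].T+H[:3,3]
    return R.from_quat(s["ee_rot"]).apply(P)+s["position"]
def blobs(p,W,d):
    hsv=cv2.cvtColor(p,cv2.COLOR_BGR2HSV).reshape(-1,3).astype(int); ok=d.ravel()>0
    g=ok&(abs(hsv[:,0]-60)<20)&(hsv[:,1]>80)&(W[:,2]>15)&(W[:,0]>400)&(W[:,2]<160)
    b=ok&(abs(hsv[:,0]-108)<15)&(hsv[:,1]>90)&(W[:,2]>28)&(W[:,2]<60)
    for n,m in(("green",g),("blue",b)):
        _,lab,st,ce=cv2.connectedComponentsWithStats(m.reshape(420,560).astype(np.uint8))
        for i in range(1,len(st)):
            if st[i,4]>150:
                w=W[(lab==i).ravel()]; print(n,st[i],"medz",np.median(w,0).round(),np.percentile(w,[3,97],0).round().tolist(),cv2.minAreaRect(w[:,:2].astype(np.float32)))
E
python3 - <<'E'
from h import *
s=telemetry.read_state(); print(s["clock"],s["position"],s["ee_rot"],s["q"],get_calibration("wrist")["hand_eye"])
p,d=read_camera("wrist"); cv2.imwrite("pics/w1.png",p); W=wristworld(s,d); np.savez("w1.npz",p=p,d=d,W=W); blobs(p,W,d)
E
```

```text
2.0 [389.65621413 301.57096575 284.22975968] [-3.53829445e-01  9.35309922e-01  1.30197228e-04 -2.37073739e-04] [ 5.43290888e-01 -4.46539593e-02  1.38777102e+00  3.50844751e-04
  1.79889490e+00 -1.75075071e+00] [[-2.14211112e-04 -9.58708068e-01 -2.84391974e-01  8.31437129e+01]
 [ 9.99999693e-01  9.07229006e-06 -7.83808067e-04  2.76306249e-01]
 [ 7.54023204e-04 -2.84392055e-01  9.58707771e-01 -1.59749820e+02]
 [ 0.00000000e+00  0.00000000e+00  0.00000000e+00  1.00000000e+00]]
green [297 248  26  28 581] medz [434. 398.  79.] [[415.0, 380.0, 75.0], [454.0, 418.0, 80.0]] ((435.9302062988281, 400.6661376953125), (40.95096206665039, 32.82411575317383), 38.39555358886719)
green [210 301  40  21 661] medz [557. 363.  95.] [[541.0, 345.0, 61.0], [573.0, 382.0, 123.0]] ((556.7828369140625, 363.68536376953125), (17.649005889892578, 47.406349182128906), 39.558616638183594)
green [207 323  39   7 237] medz [553. 359. 134.] [[538.0, 342.0, 132.0], [567.0, 377.0, 135.0]] ((552.4825439453125, 359.7860107421875), (8.571380615234375, 47.71811294555664), 39.80331802368164)
blue [202 194  79  64 672] medz [468. 293.  33.] [[407.0, 235.0, 29.0], [526.0, 370.0, 35.0]] ((473.8411865234375, 303.21392822265625), (95.14798736572266, 114.55815887451172), 38.28111267089844)
```

View pics/w1.png

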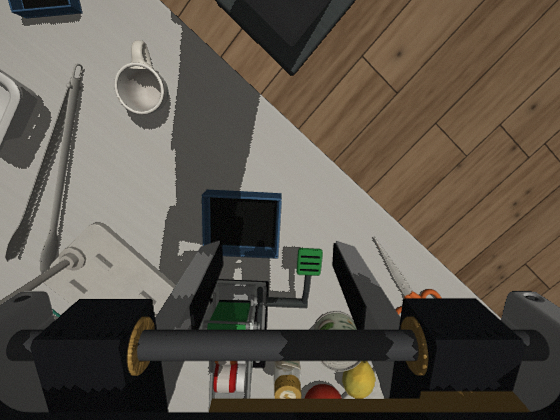

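Dish at (241,224), square to the dispenser, with the pad at (309,262). The lid and pad together give θ≈38.6° and an origin of about (626,418). The dish sits at x≈-191, y≈+5 in the dispenser's frame, so it needs a 58 mm push.

Request:
move_arm --commands '[[60, [10, -52, 0], [0, 0, 0.05]], [60, [10, -52, 20], [0, 0, 0.05]], [60, [10, -52, 70], [0, 0, 0.05]], [60, [10, -52, 120], [0, 0, 0.05]], [60, [10, -52, 170], [0, 0, 0.05]], [60, [10, -52, 205], [0, 0, 0.05]], [60, [10, -52, 205], [0, 0, 0.05]], [60, [10, -52, 205], [0, 0, 0.05]]]'

```text
clock: 2.85
position: [416.9, 256.0, 79.9]
ee_rot: [-0.331, 0.944, 0.0, -0.0]
contact_force: [0.6, 1.2, 1.0]
opening: 0.635
grasp_force: 0.0
```

```bash
cat >> h.py <<'E'
O=np.array([626.5,418.3]); th=np.radians(38.6); D=np.array([[np.cos(th),-np.sin(th)],[np.sin(th),np.cos(th)]])
def disp(p): return (np.asarray(p)[:2]-O)@D
def st():
    s=telemetry.read_state(); q=s["ee_rot"]; x=R.from_quat(q).apply([1,0,0]); f=s["contact_force"]
    print("t",round(s["clock"],2),"disp xy",disp(s["position"]).round(1),"z",s["position"][2].round(1),"yaw err deg",round(np.degrees(np.arctan2(x[1],x[0])-th-np.pi)%360,1),"F disp",(f[:2]@D).round(1),f[2].round(1),"open",s["opening"]*94, "wz",R.from_quat(q).apply([0,0,1]).round(3)); return s
E
python3 -c "
from h import *; s=st()
p,d=read_camera('wrist'); cv2.imwrite('pics/w2.png',p); blobs(p,wristworld(s,d),d)"
```

```text
t 2.85 disp xy [-265.     3.9] z 79.9 yaw err deg 0.0 F disp [1.2 0.5] 1.0 open 59.711220953218664 wz [-0. -0. -1.]
blue [231 267  94   8 646] medz [439. 274.  33.] [[418.0, 247.0, 28.0], [460.0, 300.0, 34.0]] ((439.22845458984375, 274.19451904296875), (4.854935169219971, 72.96696472167969), 38.4819450378418)
blue [213 361 133   8 838] medz [510. 331.  32.] [[476.0, 289.0, 28.0], [542.0, 373.0, 34.0]] ((508.2755126953125, 330.74664306640625), (8.457298278808594, 114.57466125488281), 38.39582824707031)
```

View pics/w2.png

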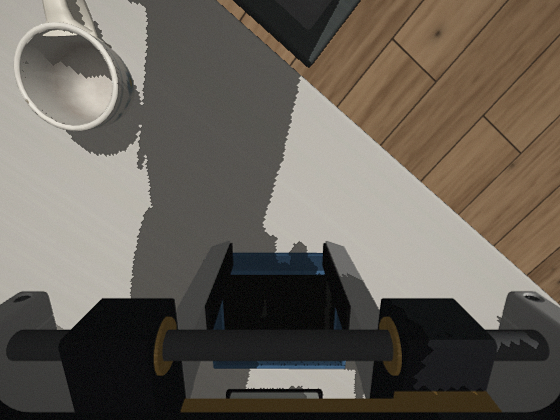

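Wrist view from behind the dish: its near wall is at (278,265) and its far wall at (280,365), with the fingers symmetric about it and clear. Lowering, then pushing.

Request:
move_arm --commands '[[60, [0, 0, 30], [0, 0, 0]], [60, [0, 0, 51], [0, 0, 0]], [60, [0, 0, 51], [0, 0, 0]], [60, [-8, 0, 51], [0, 0, 0]], [60, [-13, 0, 51], [0, 0, 0]], [60, [-18, 0, 51], [0, 0, 0]], [60, [-23, 0, 51], [0, 0, 0]], [60, [-28, 0, 51], [0, 0, 0]]]'

```text
clock: 3.7
position: [438.9, 272.4, 29.7]
ee_rot: [-0.33, 0.944, -0.001, -0.001]
contact_force: [-5.0, -3.3, 5.2]
opening: 0.639
grasp_force: 2.9
```

Request:
move_arm --commands '[[60, [-5, 0, 0], [0, 0, 0]], [60, [-10, 0, 0], [0, 0, 0]], [60, [-15, 0, 0], [0, 0, 0]], [60, [-20, 0, 0], [0, 0, 0]], [60, [-25, 0, 0], [0, 0, 0]], [60, [-30, 0, 0], [0, 0, 0]], [60, [-35, 0, 0], [0, 0, 0]], [60, [-39, 0, 0], [0, 0, 0]]]'

```text
clock: 4.5
position: [469.4, 296.8, 29.7]
ee_rot: [-0.33, 0.944, -0.0, -0.001]
contact_force: [-5.1, -4.0, 4.6]
opening: 0.64
grasp_force: 3.0
```

```bash
python3 -c "
from h import *; s=st()
p,d=read_camera('top'); W=world('top',d,np.mgrid[0:420,0:560][::-1].reshape(2,-1).T); blobs(p,W,d)"
```

```text
t 4.5 disp xy [-198.6    3. ] z 29.7 yaw err deg 360.0 F disp [-6.5  0.1] 4.6 open 60.16974332602224 wz [-0.002 -0.002 -1.   ]
green [211 192  23  22 239] medz [561. 366. 138.] [[541.0, 345.0, 132.0], [581.0, 387.0, 142.0]] ((561.6015625, 367.74993896484375), (29.667573928833008, 50.20123291015625), 36.49940490722656)
green [201 246  16  19 158] medz [436. 402.  81.] [[418.0, 387.0, 77.0], [456.0, 418.0, 85.0]] ((437.420166015625, 399.8775329589844), (38.81842041015625, 33.31035614013672), 36.29684829711914)
```

Request:
move_arm --commands '[[60, [-3, 0, 0], [0, 0, 0]], [60, [-6, 0, 0], [0, 0, 0]], [60, [-8, 0, 0], [0, 0, 0]], [60, [-8, 0, 0], [0, 0, 0]]]'

```text
clock: 4.95
position: [475.9, 302.0, 29.3]
ee_rot: [-0.33, 0.944, -0.0, -0.0]
contact_force: [-3.5, -3.0, 4.3]
opening: 0.638
grasp_force: 2.4
```

Request:
move_arm --commands '[[60, [-1, 0, 0], [0, 0, 0]], [60, [-2, 0, 0], [0, 0, 0]], [60, [-3, 0, 0], [0, 0, 0]], [60, [-3, 0, 0], [0, 0, 0]]]'

```text
clock: 5.35
position: [475.9, 302.0, 29.2]
ee_rot: [-0.33, 0.944, -0.001, -0.004]
contact_force: [-9.0, -7.1, 11.4]
opening: 0.64
grasp_force: 6.3
```

```bash
python3 -c "
from h import *; st()"
```

```text
t 5.35 disp xy [-190.2    3.1] z 29.2 yaw err deg 360.0 F disp [-11.5   0.1] 11.4 open 60.14548028365603 wz [-0.006 -0.005 -1.   ]
```

The dish is home: it stopped at -190, as predicted, and the force is rising. I retreat, rise, turn a quarter turn so that the gripper body stays clear of the raised lid, and go over the pad.

Request:
move_arm --commands '[[60, [15, 0, 0], [0, 0, 0]], [60, [40, 0, 0], [0, 0, 0]], [30, [40, 0, -50], [0, 0, 0]], [0, [40, 0, -100], [0, 0, 0]], [0, [40, 0, -140], [0, 0, 0]], [0, [40, 0, -140], [0, 0, 0.15]], [0, [40, 40, -140], [0, 0, 0.3]], [0, [40, 75, -140], [0, 0, 0.45]]]'

```text
clock: 6.15
position: [401.1, 338.9, 169.7]
ee_rot: [-0.109, 0.994, 0.001, 0.002]
contact_force: [-0.3, 0.7, -0.1]
opening: 0.162
grasp_force: 0.0
```

```bash
python3 -c "
from h import *; s=st(); print(s['q'][5])
p,d=read_camera('top'); W=world('top',d,np.mgrid[0:420,0:560][::-1].reshape(2,-1).T); blobs(p,W,d)"
```

```text
t 6.15 disp xy [-225.7   78.5] z 169.7 yaw err deg 333.9 F disp [0.2 0.8] -0.1 open 15.205425281335172 wz [ 0.003  0.003 -1.   ]
-1.1960418777994155
green [212 192  22  22 240] medz [562. 366. 138.] [[542.0, 345.0, 133.0], [581.0, 386.0, 143.0]] ((560.929443359375, 366.6220397949219), (27.119953155517578, 49.22403335571289), 38.610809326171875)
```

Request:
move_arm --commands '[[0, [-20, 26, 0], [0, 0, 0.15]], [0, [-40, 52, 0], [0, 0, 0.3]], [0, [-40, 52, 0], [0, 0, 0.45]], [0, [-40, 52, 10], [0, 0, 0.6]], [0, [-40, 52, 20], [0, 0, 0.75]], [0, [-40, 52, 30], [0, 0, 0.9]], [0, [-40, 52, 30], [0, 0, 1.05]], [0, [-40, 52, 30], [0, 0, 1.12]]]'

```text
clock: 7.0
position: [428.0, 397.9, 138.1]
ee_rot: [0.433, 0.901, 0.001, 0.0]
contact_force: [-0.4, 0.5, 0.1]
opening: 0.0
grasp_force: 0.0
```

```bash
python3 -c "
from h import *; s=st(); print(s['q'][5])
p,d=read_camera('wrist'); cv2.imwrite('pics/w3.png',p);W=wristworld(s,d);blobs(p,W,d)
p,d=read_camera('side'); cv2.imwrite('pics/s3.png',cv2.resize(p[190:350,230:390],None,fx=3.5,fy=3.5,interpolation=cv2.INTER_CUBIC));W=world('side',d,np.mgrid[0:420,0:560][::-1].reshape(2,-1).T)
hsv=cv2.cvtColor(p,cv2.COLOR_BGR2HSV).reshape(-1,3).astype(int)
b=(d.ravel()>0)&(abs(hsv[:,0]-108)<15)&(hsv[:,1]>90)&(W[:,2]>28)&(W[:,2]<60)&(W[:,1]>150)
q=disp(W[b]) if b.sum() else 0
print(b.sum(),cv2.minAreaRect(q.astype(np.float32)))"
```

```text
t 7.0 disp xy [-167.8  107.9] z 138.1 yaw err deg 270.0 F disp [-0.1  0.7] 0.1 open 0.021318054587895065 wz [ 0.001  0.001 -1.   ]
-0.022748680813149028
green [ 263  214   50   41 1403] medz [433. 405.  79.] [[415.0, 389.0, 76.0], [455.0, 422.0, 81.0]] ((435.7231750488281, 401.9216003417969), (39.613868713378906, 33.650367736816406), 37.82019805908203)
green [ 373  371   48   41 1654] medz [555. 374. 136.] [[540.0, 355.0, 133.0], [570.0, 390.0, 140.0]] ((555.4202270507812, 373.5183410644531), (28.082210540771484, 41.878963470458984), 39.03850173950195)
blue [299 255  62  40 495] medz [506. 395.  33.] [[475.0, 378.0, 28.0], [542.0, 412.0, 35.0]] ((507.3991394042969, 395.3213806152344), (71.93130493164062, 35.88383102416992), 4.099057197570801)Traceback (most recent call last):
  File "<string>", line 7, in <module>
    q=disp(W[b]) if b.sum() else 0
      ~~~~^^^^^^
  File "h.py", line 28, in disp
    def disp(p): return (np.asarray(p)[:2]-O)@D
                         ~~~~~~~~~~~~~~~~~^~
ValueError: operands could not be broadcast together with shapes (2,3) (2,)
```

View pics/s3.png

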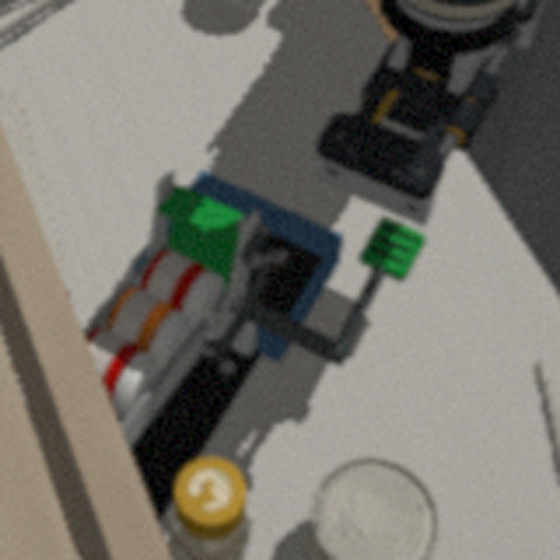

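View pics/w3.png

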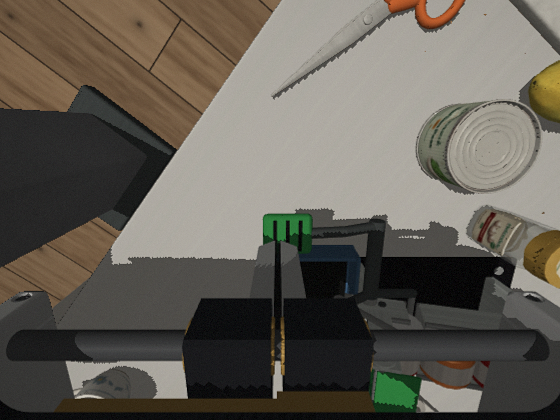

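The side view shows the dish seated under the lip at (265,260), and the pad at (390,247) free below the gripper. The wrist view shows the pad at (287,233) right at the fingertips, with the tin and spice jar well clear. Now pressing.

Request:
move_arm --commands '[[0, [0, 0, 15], [0, 0, 0]], [0, [0, 0, 30], [0, 0, 0]], [0, [0, 0, 36], [0, 0, 0]], [0, [0, 0, 40], [0, 0, 0]], [0, [0, 0, 44], [0, 0, 0]], [0, [0, 0, 48], [0, 0, 0]], [0, [0, 0, 52], [0, 0, 0]], [0, [0, 0, 56], [0, 0, 0]]]'

```text
clock: 7.9
position: [426.8, 396.9, 82.4]
ee_rot: [0.432, 0.902, -0.001, -0.0]
contact_force: [-5.1, -3.0, 3.8]
opening: 0.006
grasp_force: 2.6
```

Request:
move_arm --commands '[[0, [0, 0, 4], [0, 0, 0]], [0, [0, 0, 8], [0, 0, 0]], [0, [0, 0, 12], [0, 0, 0]], [0, [0, 0, 16], [0, 0, 0]], [0, [0, 0, 18], [0, 0, 0]], [0, [0, 0, 20], [0, 0, 0]], [0, [0, 0, 20], [0, 0, 0]]]'

```text
clock: 8.6
position: [427.4, 397.3, 62.4]
ee_rot: [0.432, 0.902, -0.0, -0.0]
contact_force: [-3.8, -2.6, 2.9]
opening: 0.004
grasp_force: 2.6
```

```bash
python3 -c "
from h import *; st()"
```

```text
t 8.6 disp xy [-168.7  107.8] z 62.4 yaw err deg 270.2 F disp [-4.6  0.4] 2.9 open 0.38342323989009713 wz [-0.  0. -1.]
```

Request:
move_arm --commands '[[0, [0, 0, 1], [0, 0, 0]], [0, [0, 0, 2], [0, 0, 0]], [0, [0, 0, 3], [0, 0, 0]], [0, [0, 0, 4], [0, 0, 0]], [0, [0, 0, 4], [0, 0, 0]]]'

```text
clock: 9.1
position: [427.9, 397.7, 58.6]
ee_rot: [0.432, 0.902, 0.001, 0.0]
contact_force: [-3.3, -1.5, 4.0]
opening: 0.004
grasp_force: 2.5
```

```bash
python3 -c "
from h import *; st()
p,d=read_camera('side'); cv2.imwrite('pics/s4.png',cv2.resize(p[190:350,230:390],None,fx=3.5,fy=3.5,interpolation=cv2.INTER_CUBIC))"
```

```text
t 9.1 disp xy [-168.1  107.8] z 58.6 yaw err deg 270.2 F disp [-3.5  0.9] 4.0 open 0.41236907791316213 wz [ 0.001  0.001 -1.   ]
```

View pics/s4.png

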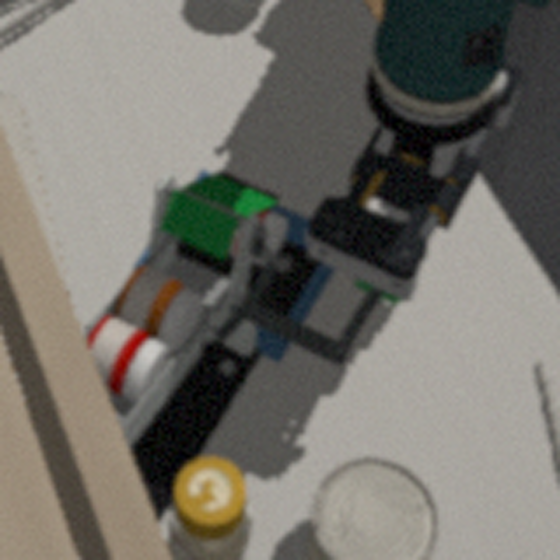

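The lid is raised at (215,215) and the front jar has left the chute, leaving two there at (155,300) and (130,355). I haven't felt the stop yet, so I press on.

Request:
move_arm --commands '[[0, [0, 0, 2], [0, 0, 0]], [0, [0, 0, 4], [0, 0, 0]], [0, [0, 0, 4], [0, 0, 0]], [0, [0, 0, 4], [0, 0, 0]]]'

```text
clock: 9.55
position: [428.4, 398.1, 55.0]
ee_rot: [0.432, 0.902, 0.001, 0.001]
contact_force: [-1.0, 0.0, 5.8]
opening: 0.009
grasp_force: 2.5
```

```bash
python3 -c "
from h import *; st()"
```

```text
t 9.55 disp xy [-167.4  107.8] z 55.0 yaw err deg 270.2 F disp [-0.8  0.6] 5.8 open 0.8392551562842441 wz [ 0.002  0.002 -1.   ]
```

Request:
move_arm --commands '[[0, [0, 0, 2], [0, 0, 0]], [0, [0, 0, 4], [0, 0, 0]], [0, [0, 0, 4], [0, 0, 0]], [0, [0, 0, 4], [0, 0, 0]]]'

```text
clock: 9.95
position: [428.7, 398.4, 53.7]
ee_rot: [0.432, 0.902, 0.002, 0.001]
contact_force: [-4.5, -2.9, 13.9]
opening: 0.007
grasp_force: 7.3
```

```bash
python3 -c "
from h import *; st()
p,d=read_camera('wrist'); cv2.imwrite('pics/w5.png',p)"
```

```text
t 9.95 disp xy [-167.   107.8] z 53.7 yaw err deg 270.2 F disp [-5.3  0.6] 13.9 open 0.6818950182143547 wz [ 0.004  0.003 -1.   ]
```

View pics/w5.png

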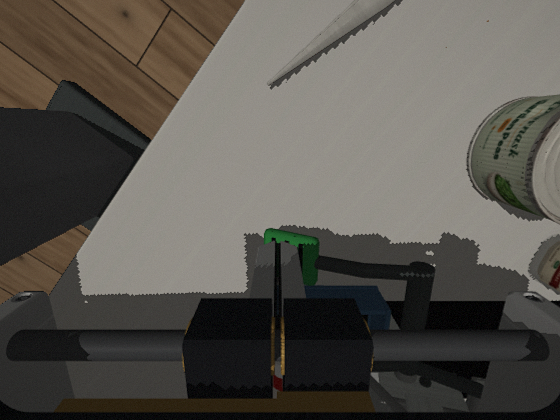

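The lever is on its stop at 14 N (pad at (293,245)), and the jar's label shows in the gap between the fingers at (278,380), over the dish. Hold briefly, then release slowly.

Request:
move_arm --commands '[[0, [0, 0, 0], [0, 0, 0]], [0, [0, 0, 0], [0, 0, 0]], [0, [0, 0, 0], [0, 0, 0]], [0, [0, 0, 0], [0, 0, 0]], [0, [0, 0, 0], [0, 0, 0]], [0, [0, 0, 0], [0, 0, 0]], [0, [0, 0, 0], [0, 0, 0]], [0, [0, 0, 0], [0, 0, 0]]]'

```text
clock: 10.8
position: [428.7, 398.4, 53.7]
ee_rot: [0.432, 0.902, 0.002, 0.001]
contact_force: [-4.9, -1.9, 13.8]
opening: 0.006
grasp_force: 7.3
```

```bash
python3 -c "
from h import *; st()
p,d=read_camera('top'); cv2.imwrite('pics/t5.png',cv2.resize(p[150:300,150:310],None,fx=3.5,fy=3.5,interpolation=cv2.INTER_CUBIC))
for n in('top','side'):
  p,d=read_camera(n)
  for o in look_for(n,'jar_1'):
    q=o['rect']; w=world(n,d,[(q[0]+q[2])/2,(q[1]+q[3])/2])[0]; print(n,round(o['p'],2),np.round(q),disp(w).round(),w[2].round())"
```

```text
t 10.8 disp xy [-167.   107.8] z 53.7 yaw err deg 270.2 F disp [-5.   1.6] 13.8 open 0.5337135936933926 wz [ 0.004  0.003 -1.   ]
top 0.76 [191. 167. 210. 186.] [3. 2.] 114.0
top 0.72 [199. 178. 224. 199.] [-37.  -1.] 118.0
top 0.51 [239. 222. 256. 236.] [-164.   -8.] 43.0
side 0.77 [263. 269. 288. 291.] [-19.   7.] 113.0
side 0.71 [288. 168. 310. 196.] [-390. -133.] 14.0
side 0.62 [256. 279. 277. 304.] [17.  7.] 116.0
side 0.46 [304. 251. 311. 258.] [-156.   17.] 43.0
```

View pics/t5.png

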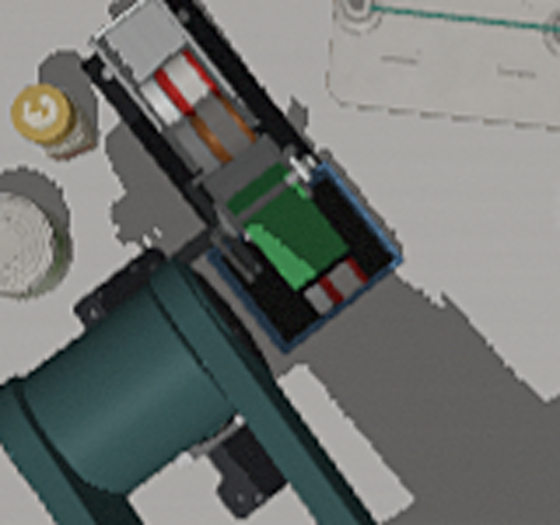

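The jar lies in the dish at crop (335,285), with its top at z≈43 mm, and the other two are held in the chute. Slow release.

Request:
move_arm --commands '[[0, [0, 0, -3], [0, 0, 0]], [0, [0, 0, -6], [0, 0, 0]], [0, [0, 0, -8], [0, 0, 0]], [0, [0, 0, -10], [0, 0, 0]], [0, [0, 0, -12], [0, 0, 0]], [0, [0, 0, -14], [0, 0, 0]], [0, [0, 0, -16], [0, 0, 0]], [0, [0, 0, -18], [0, 0, 0]]]'

```text
clock: 11.85
position: [426.9, 396.9, 68.2]
ee_rot: [0.432, 0.902, -0.001, -0.0]
contact_force: [-4.0, -1.4, 3.6]
opening: 0.006
grasp_force: 2.4
```

Request:
move_arm --commands '[[0, [0, 0, -2], [0, 0, 0]], [0, [0, 0, -4], [0, 0, 0]], [0, [0, 0, -6], [0, 0, 0]], [0, [0, 0, -8], [0, 0, 0]], [0, [0, 0, -10], [0, 0, 0]], [0, [0, 0, -12], [0, 0, 0]], [0, [0, 0, -14], [0, 0, 0]], [0, [0, 0, -16], [0, 0, 0]]]'

```text
clock: 12.65
position: [427.1, 397.0, 84.4]
ee_rot: [0.432, 0.902, -0.001, -0.0]
contact_force: [-4.6, -3.2, 3.5]
opening: 0.005
grasp_force: 2.2
```

Request:
move_arm --commands '[[0, [0, 0, -1.5], [0, 0, 0]], [0, [0, 0, -3], [0, 0, 0]], [0, [0, 0, -4.5], [0, 0, 0]], [0, [0, 0, -6], [0, 0, 0]], [0, [0, 0, -7], [0, 0, 0]], [0, [0, 0, -8], [0, 0, 0]], [0, [0, 0, -9], [0, 0, 0]], [0, [0, 0, -10], [0, 0, 0]]]'

```text
clock: 13.45
position: [428.4, 398.0, 94.9]
ee_rot: [0.432, 0.902, 0.001, 0.001]
contact_force: [-0.1, 0.9, 2.9]
opening: 0.004
grasp_force: 1.3
```

Request:
move_arm --commands '[[0, [0, 0, -1], [0, 0, 0]], [0, [0, 0, -2], [0, 0, 0]], [0, [0, 0, -3], [0, 0, 0]], [0, [0, 0, -4], [0, 0, 0]], [0, [0, 0, -5], [0, 0, 0]], [0, [0, 0, -6], [0, 0, 0]], [0, [0, 0, -7], [0, 0, 0]], [0, [0, 0, -8], [0, 0, 0]]]'

```text
clock: 14.25
position: [427.2, 397.1, 102.1]
ee_rot: [0.432, 0.902, -0.0, -0.0]
contact_force: [-0.8, -1.4, 1.1]
opening: 0.007
grasp_force: 0.0
```

```bash
python3 -c "
from h import *; st()"
```

```text
t 14.25 disp xy [-169.   107.8] z 102.1 yaw err deg 270.2 F disp [-1.5 -0.6] 1.1 open 0.6920195421141502 wz [-0.001 -0.001 -1.   ]
```

Free of the pad. I rise clear and check.

Request:
move_arm --commands '[[0, [0, 0, -10], [0, 0, 0]], [0, [0, 0, -40], [0, 0, 0]], [0, [0, 0, -80], [0, 0, 0]], [0, [0, 0, -120], [0, 0, 0]], [0, [40, -40, -120], [0, 0, 0]], [0, [80, -80, -120], [0, 0, 0]], [0, [80, -80, -120], [0, 0, 0]], [0, [80, -80, -120], [0, 0, 0]]]'

```text
clock: 15.05
position: [313.7, 409.9, 223.7]
ee_rot: [0.431, 0.903, 0.001, 0.0]
contact_force: [0.8, 0.4, 0.6]
opening: 0.008
grasp_force: 0.0
```

```bash
python3 -c "
from h import *; st()
p,d=read_camera('top'); cv2.imwrite('pics/t6.png',cv2.resize(p[150:300,150:310],None,fx=3.5,fy=3.5,interpolation=cv2.INTER_CUBIC))
W=world('top',d,np.mgrid[0:420,0:560][::-1].reshape(2,-1).T);blobs(p,W,d)
for l in('jar_1','dish','mug','olive_tin','spice_jar'):
  for o in look_for('top',l)[:4]:
    q=o['rect']; w=world('top',d,[(q[0]+q[2])/2,(q[1]+q[3])/2])[0]; print(l,round(o['p'],2),np.round(q),w.round(),disp(w).round())"
```

```text
t 15.05 disp xy [-249.7  188.6] z 223.7 yaw err deg 270.4 F disp [ 0.8 -0.2] 0.6 open 0.7462939377323659 wz [ 0.002  0.001 -1.   ]
green [212 192  22  22 247] medz [562. 366. 138.] [[542.0, 345.0, 132.0], [581.0, 387.0, 142.0]] ((561.6490478515625, 366.6659851074219), (27.821420669555664, 49.96239471435547), 38.998504638671875)
green [201 246  19  19 186] medz [436. 400.  80.] [[418.0, 382.0, 76.0], [456.0, 418.0, 83.0]] ((436.85992431640625, 400.0426330566406), (38.117618560791016, 32.68645095825195), 38.19435119628906)
jar_1 0.7 [233. 217. 250. 238.] [506. 325.  44.] [-152.    2.]
jar_1 0.6 [200. 174. 220. 197.] [608. 400. 106.] [-26.  -3.]
dish 0.95 [211. 195. 266. 251.] [519. 334.  34.] [-136.    1.]
dish 0.92 [377. 252. 416. 288.] [396. -91.   4.] [-498. -254.]
mug 0.67 [321. 254. 348. 283.] [400.  79.   9.] [-389. -124.]
mug 0.51 [205. 188. 225. 203.] [583. 388.  98.] [-53.   4.]
olive_tin 0.47 [208. 194. 239. 217.] [554. 363. 137.] [-91.   2.]
olive_tin 0.26 [187. 202. 224. 264.] [494. 424.  -2.] [-100.   87.]
spice_jar 0.76 [153. 174. 179. 199.] [604. 509.  99.] [39. 84.]
spice_jar 0.59 [172. 147. 238. 266.] [560. 417.  61.] [-53.  41.]
```

View pics/t6.png

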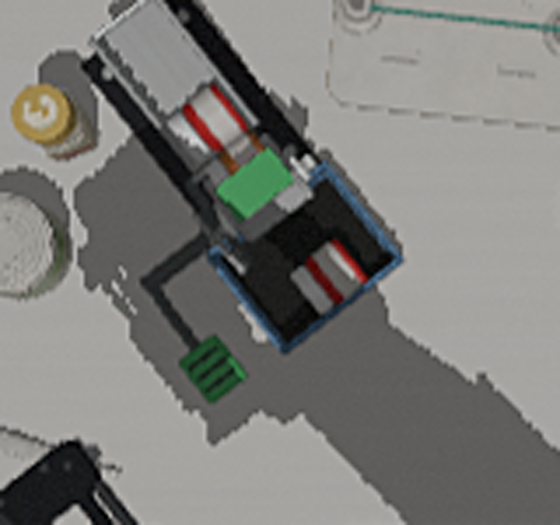

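The lid is shut at (255,183), the jar is in the dish at (333,277), two jars remain in the chute, and the dish is square under the lip. I let it settle a moment, then hand in.

Request:
move_arm --commands '[[0, [0, 0, 0], [0, 0, 0]], [0, [0, 0, 0], [0, 0, 0]], [0, [0, 0, 0], [0, 0, 0]], [0, [0, 0, 0], [0, 0, 0]], [0, [0, 0, 0], [0, 0, 0]], [0, [0, 0, 0], [0, 0, 0]], [0, [0, 0, 0], [0, 0, 0]], [0, [0, 0, 0], [0, 0, 0]]]'

```text
clock: 16.15
position: [315.0, 409.5, 222.5]
ee_rot: [0.432, 0.902, 0.0, -0.0]
contact_force: [0.0, -0.7, -0.3]
opening: 0.003
grasp_force: 0.0
```

```bash
python3 -c "
from h import *; print(workorder.sign_off())"
```

```text
the job is handed in; nothing more can be done
None
```

One jar was served into the blue dish under the outlet, the lid was eased shut with the other two jars still in the chute, the arm is clear, and the job was handed in at about 16 s (no verdict was returned).

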